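# Put the ink cartridges back in their own holders

### The job

The yellow ink cartridge has been put in the cyan holder by mistake: first move it to its own yellow holder, then put the cyan cartridge from the desk into the cyan holder. Slide each one gently down its leaning sleeve until it is fully home, and let go; do not drop or ram them. Leave the other two cartridges in their holders and the other things on the desk where they are.

Things in the scene. Friction and masses are not known exactly. Their poses are not given: they have to be found in the camera images.
- cart_yellow: ink cartridge, a box 56 (its x) x 26 (its y) x 98 mm (its z), yellow over its upper 46 mm and white below (with a small yellow mark), about 0.16 kg. Origin: centre of its underside; z points from the foot to the yellow top. Turning it half round about z makes no difference. At the start it sits, wrongly, fully down in the cyan holder.
- cart_cyan: ink cartridge, a box 56 (its x) x 26 (its y) x 98 mm (its z), cyan over its upper 46 mm and white below (with a small cyan mark), about 0.16 kg. Origin: centre of its underside; z points from the foot to the cyan top. Turning it half round about z makes no difference. At the start it stands upright on the desk (z = 0), to the right of the holders as the robot sees it.
- cart_magenta: ink cartridge, a box 56 (its x) x 26 (its y) x 98 mm (its z), magenta over its upper 46 mm and white below (with a small magenta mark), about 0.16 kg. Origin: centre of its underside; z points from the foot to the magenta top. Turning it half round about z makes no difference. It sits in its own holder and stays there.
- cart_black: ink cartridge, a box 56 (its x) x 26 (its y) x 98 mm (its z), black over its upper 46 mm and white below (with a small black mark), about 0.16 kg. Origin: centre of its underside; z points from the foot to the black top. Turning it half round about z makes no difference. It sits in its own holder and stays there.
- slot_yellow: the yellow holder: grey sleeve with yellow rim, yellow labels and foot strips, leaning 30 degrees from vertical to the robot's right. Origin: centre of the inner floor; z along the sleeve, out of the mouth; y level, across its narrow side. Inside 59 (x) x 29 (y) mm, 50 mm deep along z, top 7 mm flared by 4 mm a side. Empty at the start.
- slot_cyan: the cyan holder: grey sleeve with cyan rim, cyan labels and foot strips, leaning 30 degrees from vertical to the robot's right. Origin: centre of the inner floor; z along the sleeve, out of the mouth; y level, across its narrow side. Inside 59 (x) x 29 (y) mm, 50 mm deep along z, top 7 mm flared by 4 mm a side. Holds the yellow cartridge at the start.
- slot_magenta: the magenta holder: grey sleeve with magenta rim, magenta labels and foot strips, leaning 30 degrees from vertical to the robot's right. Origin: centre of the inner floor; z along the sleeve, out of the mouth; y level, across its narrow side. Inside 59 (x) x 29 (y) mm, 50 mm deep along z, top 7 mm flared by 4 mm a side. Holds the magenta cartridge.
- slot_black: the black holder: grey sleeve with black rim, black labels and foot strips, leaning 30 degrees from vertical to the robot's right. Origin: centre of the inner floor; z along the sleeve, out of the mouth; y level, across its narrow side. Inside 59 (x) x 29 (y) mm, 50 mm deep along z, top 7 mm flared by 4 mm a side. Holds the black cartridge.
- rack: plywood base plate, 120 x 400 x 8 mm, fixed on the desk; origin under its centre, y along the row. The four holders stand fixed on it, 95 mm apart, in any order, sleeve floors 43 mm above the desk, sleeve walls 4 mm. A seated cartridge has its foot on the sleeve's floor, its x and z along the sleeve's (either way round), and stands 48 mm out of the mouth.
- cup: clear plastic cup, 72 mm across, 90 mm tall, origin under its centre; a bystander on the left of the desk
- loupe: black magnifier, 48 mm across, 42 mm tall, origin under its centre; a bystander before the holders
- tape: blue tape roll lying flat, 90 mm across, 24 mm tall, origin under its centre; a bystander before the holders, to the left
- bottle: amber bottle, 56 mm across, 150 mm tall, origin under its centre; a bystander left of the holders
- jar: glass jar with red cap, 70 mm across, 90 mm tall, origin under its centre; a bystander right of the holders
Mind the look-alikes: they are no part of the job. There is more than one size of the cart_black; the job needs the middle-sized.

How it is judged (in metres and radians):
On the way, in this order (a step that is already met when the one before it is completed fails the run):
1. the yellow cartridge is fully home in the yellow holder (x of cart_yellow in the frame of slot_yellow between -0.004 and 0.004 m and y of cart_yellow in the frame of slot_yellow between -0.004 and 0.004 m and z of cart_yellow in the frame of slot_yellow between -0.003 and 0.004 m and angle between the z axis of cart_yellow and the z axis of slot_yellow, either way round below 0.08 rad and linear speed of cart_yellow below 0.02 m/s), for 0.2 s.
2. the cyan cartridge is fully home in the cyan holder (x of cart_cyan in the frame of slot_cyan between -0.004 and 0.004 m and y of cart_cyan in the frame of slot_cyan between -0.004 and 0.004 m and z of cart_cyan in the frame of slot_cyan between -0.003 and 0.004 m and angle between the z axis of cart_cyan and the z axis of slot_cyan, either way round below 0.08 rad and linear speed of cart_cyan below 0.02 m/s), for 0.2 s.
At the end, for the whole second after the job is handed in: Each of the four cartridges (yellow, cyan, magenta, black) is at rest in the holder of its own colour: foot within 4 mm of the sleeve's floor, within 4 mm of its centre line and 0.08 rad of its direction (all of step 1 and all of step 2 and x of cart_magenta in the frame of slot_magenta between -0.004 and 0.004 m and y of cart_magenta in the frame of slot_magenta between -0.004 and 0.004 m and z of cart_magenta in the frame of slot_magenta between -0.003 and 0.004 m and angle between the z axis of cart_magenta and the z axis of slot_magenta, either way round below 0.08 rad and linear speed of each of cart_magenta, cart_black below 0.02 m/s and x of cart_black in the frame of slot_black between -0.004 and 0.004 m and y of cart_black in the frame of slot_black between -0.004 and 0.004 m and z of cart_black in the frame of slot_black between -0.003 and 0.004 m and angle between the z axis of cart_black and the z axis of slot_black, either way round below 0.08 rad); the robot touches nothing.
It fails at once if the magenta or the black cartridge is shifted more than 15 mm (distance of any of cart_magenta, cart_black from where it was at the start of the episode above 0.015 m).
It fails at once if the cup, magnifier, tape, bottle or jar is shifted more than 30 mm (distance of any of cup, loupe, tape, bottle, jar from where it was at the start of the episode above 0.03 m).
It fails at once if the yellow or cyan cartridge is dropped or rammed into the yellow or cyan holder (over 80 N between them) (contact force between any of cart_yellow, cart_cyan and slot_cyan above 80 N or contact force between any of cart_yellow, cart_cyan and slot_yellow above 80 N).
It also fails if it takes over 72 s, if anything falls off the work surface, if the arm or the gripper's body presses on something with over 40 N, if the wrist force passes 120 N, or if a joint passes its speed limit or range.

### The arm

A 6-joint arm with a two-finger parallel gripper is mounted at the origin on the work surface. World frame = base frame: x ahead of the robot, y to its left, z up, the work surface at z = 0. Lengths are in mm, angles in rad, forces in N, time in s.
With the tool pointing down it reaches from about 350 to 975 mm from the base axis. Payload 7.1 kg.
Tool frame: the origin (TCP) lies midway between the tips of the shut fingers; the grasp point (between the pads) lies 19 mm behind it (ctrl.grasp_offset is the distance from the TCP to the grasp point, in mm); z points along the fingers, y is the line along which they close (so a half turn about z gives the same grasp; the last joint's range is limited). The gripper opens to 88 mm and grips with 3 to 60 N. Pads are 20 mm wide; open, the fingers measure 115 mm over their backs; the gripper's body (75 mm by 178 mm) begins 61 mm behind the grasp point.
Start: joints at [1.142, 0.423, 1.63, -0, 1.089, -0.019], TCP at [248.984, 573.247, 222.675] pointing down, gripper open.
Joint ranges: [-3, 3], [-0.9, 2.11], [0.09, 2.58], [-1.31, 4.45], [0.11, 2.69], [-2.54, 2.54]. Speed limits (rad/s): [2.39, 2.39, 3.01, 3.14, 3.14, 3.14].

### API

Orientations are given as a rotation vector (axis times angle).
In Python, from workcell import ctrl gives the robot as it stands. The module is installed in compiled form; this text tells all that it offers.
- The arm moves only by the tool servo_tool, never from a script. Its argument "rows" is a list of rows, each a list of 7 numbers: the turn, a rotation vector about the tool's x, y, z as a fraction of full scale, then the shift along the tool's x, y, z as a fraction of full scale, then the finger opening in mm, from 0 to 87.8. A call has 1 to 10 rows; each row is the pose to reach, as a shift and turn from the pose commanded when the call began, along the tool's axes at that moment; what a row does not reach only later rows make up. Full scale, the value 1, is 20 cm for a shift and 1.5 rad for a turn. A row lasts 1/8 s, in which the tool goes at most 62.5 mm and 10.7 degrees, less where a joint would pass 70% of its speed; a pose out of reach is approached as far as the arm can. A call with a number of a shift or a turn outside -1 to 1 is refused whole. A call with a gripper value outside its range is refused whole. The fingers move at their own pace and stop on an object; the grip force is fixed at half the most. Time passes only in rows, so rows that repeat a pose let the fingers close. It gives the time, the measured TCP pose, the force, the opening and the grip force at its end, in the units of the state.
- ctrl.get_obs(): the state, without advancing time (a new reading comes with each control period).
- ctrl.get_image(name): name is "scene" or "top" or "wrist"; returns (picture, depth): 420x560x3 uint8, red, green, blue; 420x560 float32, mm along the optical axis (not along the pixel's ray), 0 where there is no reading.
- ctrl.camera_info(name): a dict with "intrinsics" (3x3 intrinsics, pixels), "R" (3x3) and "t" (3): a world point X has camera coordinates R X + t. Camera axes: x right, y down, z forward; pixel columns grow to the right and rows downward; lengths in mm; the calibration is good to about 2 mm. A picture is of the moment at which its call begins: read the wrist's pose just before it. camera_info takes no time and is no camera call; for the wrist camera it gives the pose at the moment of the call.
- ctrl.close_job(): hands the job in; it is judged then, once.
The state is a dict: "t": time; "qpos": joint angles; "qvel": joint speeds; "joint_torque": joint torques, N m; "ee_pos": TCP position; "orientation": TCP orientation; "ft_force": force on the tool from outside, world axes, zero at the start; "moment": the same for the moment, N m; "width": finger opening in mm; "grasp_force": force on a finger pad.
Only numpy, scipy, OpenCV 4.12 (cv2) and the standard library are available. Lean on these libraries where they do the work, as an engineer would, in place of code of your own. Each camera call takes 0.05 s, during which the arm holds its last target. There are 200 camera calls.

## Working session

There is one attempt and no reset: what is moved stays moved. The work goes in short steps, Python scripts to look and compute and a tool call to move; the robot and the scene stay as the last step left them, time stands still between calls to the robot, and variables do not carry over. Pictures are saved under pics/ and viewed, at most 10 in all, crops included, and the job is handed in when it is done.

Besides the shell and the picture viewer there is one more tool, called after "Emit:" as a command line: name --pt "numbers of a row" for each row, then --argument value for the rest. servo_tool: Moves the arm, as the interface text tells. Its arguments: {"type":"object","properties":{"rows":{"type":"array","items":{"type":"array","items":{"type":"number"}}}},"required":["rows"]}

```bash
mkdir -p pics; ls; cat > h.py <<'E'
import numpy as np, cv2
from scipy.spatial.transform import Rotation as R
from workcell import ctrl
def grab(n):
    i=ctrl.camera_info(n); p,d=ctrl.get_image(n); return p,d,i
def save(p,f): cv2.imwrite('pics/'+f,cv2.cvtColor(p,cv2.COLOR_RGB2BGR))
def world(u,v,z,i):
    K=i['intrinsics'];r=np.linalg.inv(K)@np.array([u,v,1.0]);return i['R'].T@(r*z-i['t'])
def cloud(d,i):
    K=np.array(i['intrinsics']);v,u=np.mgrid[:d.shape[0],:d.shape[1]]
    P=np.stack([(u-K[0,2])/K[0,0]*d,(v-K[1,2])/K[1,1]*d,d],-1)
    return (P-np.array(i['t']))@np.array(i['R'])
E
python3 - <<'E'
from h import *
o=ctrl.get_obs();print(o)
for n in('scene','top'):
    p,d,i=grab(n);save(p,n+'0.png');np.savez(n+'0.npz',p=p,d=d,W=cloud(d,i));print(n,i)
E
```

```text
pics
{'t': 0.0, 'qpos': array([ 1.14196819e+00,  4.23833588e-01,  1.63071011e+00, -1.27198380e-05,
        1.08858326e+00, -1.90059177e-02]), 'qvel': array([ 0.00065618,  0.00026921,  0.00090685, -0.00019551, -0.00024131,
        0.00115711]), 'joint_torque': array([ 1.15735638e-03, -5.44634449e+01, -2.73668826e+01,  6.44961954e-02,
        2.27549532e-02, -4.80405834e-05]), 'ee_pos': array([248.776549  , 572.73736164, 221.89832262]), 'orientation': array([-6.39175327e-01, -3.07554584e+00,  2.35359744e-03]), 'ft_force': array([0.04135455, 0.61601271, 0.39983071]), 'moment': array([-0.00591262, -0.03739946, -0.03856927]), 'grasp_force': 0.0, 'width': 87.87384914457007}
scene {'intrinsics': array([[387.85714905,   0.        , 282.39102999],
       [  0.        , 387.85714905, 214.41835544],
       [  0.        ,   0.        ,   1.        ]]), 'R': array([[-0.8545178 ,  0.51920119,  0.01514754],
       [ 0.36287954,  0.61759611, -0.69777753],
       [-0.37164199, -0.59076659, -0.71615436]]), 't': array([ 493.05733397, -176.26426917, 1383.45768544])}
top {'intrinsics': array([[394.18661745,   0.        , 282.00138985],
       [  0.        , 394.18661745, 216.40574843],
       [  0.        ,   0.        ,   1.        ]]), 'R': array([[ 0.01197133, -0.99988764, -0.0090214 ],
       [-0.98849584, -0.01047359, -0.150885  ],
       [ 0.15077356,  0.01072391, -0.98851016]]), 't': array([ 23.32432365, 602.87632465, 815.21686397])}
```

View pics/scene0.png

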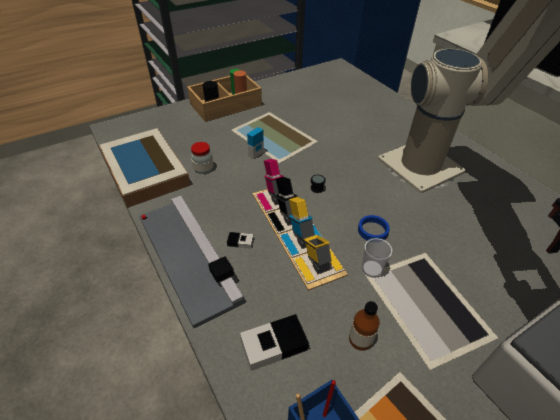

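View pics/top0.png

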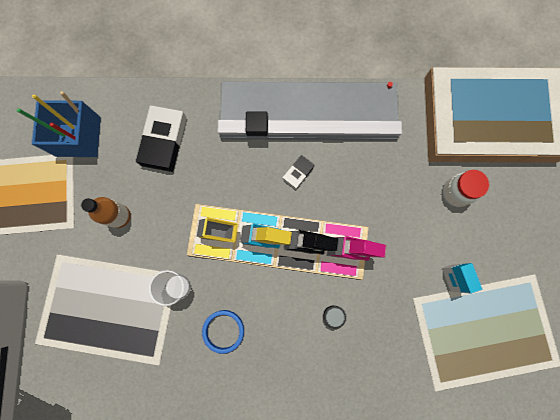

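The scene shows four holders in a row. In the top view, left to right, they are yellow at (217,231, empty), cyan at (265,236, holding yellow), black at (318,241) and magenta at (362,248).

Candidates by pixel (top view):
- **Cyan cartridge:** (465,279) upright. The photos at (500,105) and (490,300) are flat blue look-alikes.
- **Yellow cartridge:** (275,237). The yellow rim is at (217,231).
- **Black look-alikes:** (160,138) and (298,172) on the desk. The real one, in its holder at (318,241), stays put.

```bash
python3 - <<'E'
from h import *
z=np.load('top0.npz');p,d,W=z['p'],z['d'],z['W']
hsv=cv2.cvtColor(p,cv2.COLOR_RGB2HSV)
v,u=np.mgrid[:420,:560]
reg=(u>180)&(u<395)&(v>195)&(v<285)
Z=W[...,2]
print('desk z',np.median(Z[(v>345)&(v<360)&(u>240)&(u<400)]))
m=reg&(Z>4.5)&(Z<12)&(d>0)
r=cv2.minAreaRect(W[m][:,:2].astype(np.float32));print('plate',m.sum(),r,np.median(Z[m]))
def st(n,m):
    P=W[m];print(n,m.sum(),P.mean(0).round(1),np.percentile(P,2,0).round(1),np.percentile(P,98,0).round(1))
H,S,V=hsv[...,0],hsv[...,1],hsv[...,2]
yel=(H>20)&(H<35)&(S>120); cy=(H>90)&(H<110)&(S>120); mg=(H>150)&(H<172)&(S>120)
st('yrim',yel&reg&(u<243)&(Z>60)); st('ycart',yel&reg&(u>243)&(Z>60))
st('cyrim',cy&reg&(Z>60)); st('mcart',mg&reg&(Z>60))
c=(u>430)&(u<490)&(v>255)&(v<305)
st('cyancart',c&cy&(Z>60)); t=c&cy&(Z>92)&(Z<104)
print(cv2.minAreaRect(W[t][:,:2].astype(np.float32)),t.sum())
t=c&(Z>25);print('all',cv2.minAreaRect(W[t][:,:2].astype(np.float32)))
for n,mm in(('jar',(u>435)&(u<492)&(v>165)&(v<212)),('loupe',(u>318)&(u<350)&(v>302)&(v<332))): st(n,mm&(Z>25))
cr=np.hstack([p[195:295,180:400],p[240:310,420:500].repeat(1,0)[:70] if 0 else cv2.resize(p[250:310,425:505],(133,100))])
save(cv2.resize(cr,None,fx=2.2,fy=2.2,interpolation=cv2.INTER_CUBIC),'crop1.png')
E
```

```text
desk z -1.362946154616103
plate 2181 ((527.9205322265625, 43.93914794921875), (406.9725341796875, 184.47085571289062), 85.0649185180664) 9.136675638902869
yrim 322 [567.1 157.3  86.6] [545.3 126.7  62.5] [589.4 194.  103. ]
ycart 508 [552.2  46.3 122. ] [538.7  13.   85.2] [567.4  79.6 140.6]
cyrim 194 [548.5  61.8  96.2] [523.5 -50.6  64.4] [578.2 100.  123.3]
mcart 706 [ 528.8 -130.3  116.4] [ 511.3 -172.7   67.1] [552.9 -90.8 139.7]
cyancart 549 [ 474.7 -344.9   91. ] [ 448.3 -364.8   63.1] [ 502.1 -330.6   99. ]
((475.269287109375, -349.9034423828125), (54.60585021972656, 25.682086944580078), 18.886917114257812) 358
all ((459.6552429199219, -175.35337829589844), (59.56963348388672, 388.8300476074219), 4.893130779266357)
jar 1163 [ 663.8 -360.3   80.7] [ 636.1 -398.7   28.2] [ 697.3 -338.    90.9]
loupe 420 [390.2 -84.   43. ] [ 368.9 -105.7   37.2] [411.8 -63.1  43.9]
```

View pics/crop1.png

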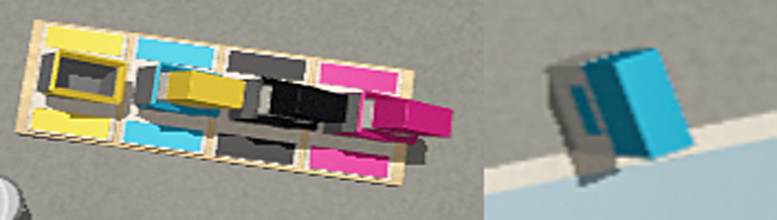

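The crop confirms it: the yellow cartridge sits in the cyan-rimmed sleeve at (200,90) and leans right, the yellow sleeve at (85,78) is empty, and the cyan cartridge stands upright with its long axis roughly along +x.

```bash
cat >> h.py <<'E'
def slotR(e): # columns x,y,z of the slot
    e=np.array([e[0],e[1],0])/np.hypot(*e[:2]); z=.5*e+np.array([0,0,.75**.5]); x=.75**.5*e-np.array([0,0,.5]); return np.stack([x,np.cross(z,x),z],1)
def toolR(e,s=1): # tool z=-slot z ; tool y = s*slot y
    S=slotR(e); return np.stack([np.cross(s*S[:,1],-S[:,2]),s*S[:,1],-S[:,2]],1)
def delta(pos,Rt,o=None):
    o=o or ctrl.get_obs(); R0=R.from_rotvec(o['orientation']).as_matrix()
    print('from',o['ee_pos'].round(1),'turn',(R.from_matrix(R0.T@Rt).as_rotvec()/1.5).round(4),'shift',(R0.T@(np.array(pos)-o['ee_pos'])/200).round(4))
E
python3 - <<'E'
from h import *
z=np.load('top0.npz');p,d,W=z['p'],z['d'],z['W'];Z=W[...,2]
hsv=cv2.cvtColor(p,cv2.COLOR_RGB2HSV);H,S=hsv[...,0],hsv[...,1]
v,u=np.mgrid[:420,:560];reg=(u>180)&(u<395)&(v>195)&(v<285)&(Z<16)
C={}
for n,m in(('y',(H>20)&(H<35)&(S>120)),('c',(H>90)&(H<110)&(S>120)),('m',(H>150)&(H<172)&(S>120))):
    k,L,s,c=cv2.connectedComponentsWithStats((m&reg).astype(np.uint8))
    for j in range(1,k):
        if s[j,4]>60: q=W[L==j]; r=cv2.minAreaRect(q[:,:2].astype(np.float32)); print(n,s[j,4],q.mean(0).round(1),np.round(r[0],1),np.round(r[1],1),round(r[2],1))
o=ctrl.get_obs();R0=R.from_rotvec(o['orientation']).as_matrix();print(R0.round(2))
i=ctrl.camera_info('wrist');print('cam in tool',R0.T@(-i['R'].T@i['t']-o['ee_pos']),'\n',(i['R']@R0).round(3),i['intrinsics'])
e=(-.132,-.991)
for s in(1,-1): print(toolR(e,s).round(2)); delta((555,40,260),toolR(e,s))
E
```

```text
y 291 [613.5 176.6  13.5] [613.6 176.1] [76.7 20.9] 82.8
y 323 [528.1 186.6  13.5] [528.3 186.8] [78.6 22. ] 82.8
c 298 [601.9  82.   13.5] [601.6  82.2] [77.2 22.1] 83.2
c 322 [516.3  93.   13.4] [516.4  92.8] [77.4 21.9] 83.0
m 297 [ 578.  -106.6   13.3] [ 577.9 -106.5] [77.5 21.2] 82.8
m 336 [492.6 -95.6  13.2] [492.7 -95.4] [78.4 22. ] 82.5
[[-0.92  0.4  -0.  ]
 [ 0.4   0.92 -0.  ]
 [ 0.   -0.   -1.  ]]
cam in tool [  82.49170943    0.57740833 -161.25949024] 
 [[ 0.     1.     0.001]
 [-0.954  0.    -0.301]
 [-0.301 -0.001  0.954]] [[378.55761801   0.         278.86805167]
 [  0.         378.55761801 205.10754143]
 [  0.           0.           1.        ]]
[[ 0.11  0.99  0.07]
 [ 0.86 -0.13  0.5 ]
 [ 0.5  -0.   -0.87]]
from [248.8 572.8 222. ] turn [-0.2262  0.2992  0.8412] shift [-2.4657 -1.8336 -0.1876]
[[-0.11 -0.99  0.07]
 [-0.86  0.13  0.5 ]
 [-0.5   0.   -0.87]]
from [248.8 572.8 222. ] turn [-0.3222 -0.2437 -1.2002] shift [-2.4657 -1.8336 -0.1876]
```

Emit:
servo_tool --pt "-0.03 0.04 0.11 -0.25 -0.18 -0.05 87.8" --pt "-0.06 0.08 0.22 -0.5 -0.37 -0.1 87.8" --pt "-0.09 0.12 0.33 -0.75 -0.55 -0.15 87.8" --pt "-0.11 0.15 0.42 -1 -0.74 -0.2 87.8" --pt "-0.11 0.15 0.42 -1 -0.74 -0.2 87.8"

```text
t: 0.72
ee_pos: [375.7, 353.9, 263.1]
orientation: [-1.478, -2.546, -0.304]
ft_force: [-0.8, 0.2, 0.6]
width: 87.9
grasp_force: 0.0
```

```bash
python3 - <<'E'
from h import *
e=(-.125,-.992);S=slotR(e)
f=np.array([559,87.5,43])
delta(f+S[:,2]*187,toolR(e))
E
```

```text
from [375.7 353.9 263.1] turn [-0.1111  0.1509  0.4113] shift [-1.9909 -0.1469 -0.2437]
```

Emit:
servo_tool --pt "-0.03 0.04 0.1 -0.25 -0.02 -0.03 87.8" --pt "-0.06 0.08 0.2 -0.5 -0.04 -0.06 87.8" --pt "-0.08 0.11 0.3 -0.75 -0.05 -0.09 87.8" --pt "-0.11 0.15 0.41 -1 -0.07 -0.12 87.8" --pt "-0.11 0.15 0.41 -1 -0.07 -0.12 87.8" --pt "-0.11 0.15 0.41 -1 -0.07 -0.12 87.8"

```text
t: 1.48
ee_pos: [461.4, 179.4, 232.9]
orientation: [-2.045, -1.827, -0.544]
ft_force: [-0.6, 0.6, 0.1]
width: 87.9
grasp_force: 0.0
```

```bash
python3 - <<'E'
from h import *
e=(-.125,-.992);S=slotR(e)
f=np.array([559,87.5,43])
delta(f+S[:,2]*187,toolR(e)); print(ctrl.get_obs()['qpos'])
E
```

```text
from [461.4 179.4 232.9] turn [-0.0049  0.0016  0.007 ] shift [-0.8231  0.5304 -0.3122]
[ 0.03207557  0.20345801  2.03918043  0.66023611  0.93333279 -0.26653323]
```

Emit:
servo_tool --pt "0 0 0 -0.2 0.13 -0.08 87.8" --pt "0 0 0 -0.4 0.26 -0.16 87.8" --pt "0 0 0.01 -0.6 0.39 -0.24 87.8" --pt "0 0 0.01 -0.82 0.53 -0.31 87.8" --pt "0 0 0.01 -0.82 0.53 -0.31 87.8" --pt "0 0 0.01 -0.82 0.53 -0.31 87.8"

```text
t: 2.22
ee_pos: [546.8, -3.2, 205.0]
orientation: [-2.056, -1.81, -0.54]
ft_force: [-0.4, -0.4, -0.1]
width: 87.7
grasp_force: 0.0
```

```bash
python3 - <<'E'
from h import *
e=(-.125,-.992);S=slotR(e)
f=np.array([559,87.5,43])
o=ctrl.get_obs();p,d,i=grab('wrist');save(p,'w1.png');W=cloud(d,i);np.savez('w1.npz',p=p,d=d,W=W)
F=(W-f)@S  # slot cyan frame
hsv=cv2.cvtColor(p,cv2.COLOR_RGB2HSV);H,Sa=hsv[...,0],hsv[...,1]
m=(H>20)&(H<35)&(Sa>110)&(d>0)
top=m&(abs(F[...,2]-98)<7)&(abs(F[...,0])<50)&(abs(F[...,1])<40)
def rep(n,mm):
    q=F[mm]; print(n,mm.sum(),q.mean(0).round(1),np.percentile(q,1,0).round(1),np.percentile(q,99,0).round(1),[np.round(x,1) for x in cv2.minAreaRect(q[:,:2].astype(np.float32))]) if mm.sum() else print(n,0)
rep('ytop',top)
Gy=F-np.array([95*-.866,0,95*-.5]) if 0 else (W-(f-95*np.array([-.125,-.992,0])))@S
q=m&(abs(Gy[...,2]-50)<6)&(abs(Gy[...,0])<60)&(abs(Gy[...,1])<40)
if q.sum():
    g=Gy[q];print('yrim',q.sum(),g.mean(0).round(1),np.percentile(g,1,0).round(1),np.percentile(g,99,0).round(1),cv2.minAreaRect(g[:,:2].astype(np.float32)))
q=(H>90)&(H<110)&(Sa>110)&(abs(F[...,2]-48)<10)&(abs(F[...,0])<50)&(abs(F[...,1])<40);rep('crim',q)
delta(f+S[:,2]*187,toolR(e),o)
E
```

```text
ytop 2827 [ 1.5  1.8 98. ] [-24.2 -10.8  92.7] [ 30.5  14.4 100. ] [array([3.3, 1.9]), array([56.2, 25.9]), np.float64(0.3)]
yrim 1559 [-0.9  1.6 47.5] [-34.8 -19.1  44.1] [36.3 22.7 50.4] ((0.8003692626953125, 1.83441162109375), (42.29325485229492, 71.45016479492188), 89.884521484375)
crim 1261 [-8.9  1.4 47.6] [-35.  -18.9  42.7] [33.2 22.6 50.3] [array([-0.3,  1.9]), array([69.9, 41.9]), np.float64(0.3)]
from [546.8  -3.2 205. ] turn [-0.0055  0.0012 -0.0023] shift [-0.0088  0.0037 -0.0046]
```

View pics/w1.png

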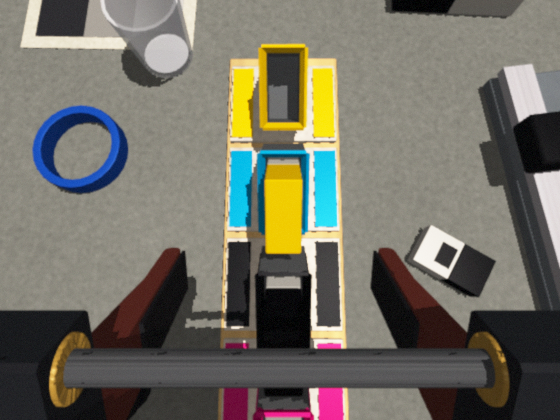

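The wrist view shows the yellow cartridge in the cyan rim at (283,210) and the yellow rim at (283,87). The gripper is aligned with the sleeve to within about 0.5°, with small offsets of 2–3 mm.

Emit:
servo_tool --pt "-0.003 0 0 -0.0175 0.013 0.15 87.8" --pt "-0.005 0.001 -0.002 -0.0175 0.013 0.35 70" --pt "-0.005 0.001 -0.002 -0.0175 0.013 0.52 60" --pt "-0.005 0.001 -0.002 -0.0175 0.013 0.6 50" --pt "-0.005 0.001 -0.002 -0.0175 0.013 0.645 40" --pt "-0.005 0.001 -0.002 -0.0175 0.013 0.645 40" --pt "-0.005 0.001 -0.002 -0.0175 0.013 0.645 40"

```text
t: 3.15
ee_pos: [557.4, 54.8, 92.3]
orientation: [-2.061, -1.812, -0.553]
ft_force: [-0.7, -0.1, 0.2]
width: 39.9
grasp_force: 0.0
```

```bash
cat >> h.py <<'E'
e=(-.125,-.992);S=slotR(e);f=np.array([559,87.5,43.])
def where():
    o=ctrl.get_obs();R0=R.from_rotvec(o['orientation']).as_matrix()
    print('slot coords',((o['ee_pos']-f)@S).round(2),'turn err',(R.from_matrix(R0.T@toolR(e)).as_rotvec()).round(4),'F slot',(o['ft_force']@S).round(1),'w',round(float(o['width']),1),'gf',round(float(o['grasp_force']),1),'t',o['t'])
E
python3 -c "
from h import *
where()
p,d,i=grab('wrist');save(p,'w2.png');W=cloud(d,i);F=(W-f)@S
hsv=cv2.cvtColor(p,cv2.COLOR_RGB2HSV);m=(hsv[...,0]>20)&(hsv[...,0]<35)&(hsv[...,1]>110)&(abs(F[...,2]-98)<7)&(abs(F[...,0])<50)&(abs(F[...,1])<40)
q=F[m];print(m.sum(),cv2.minAreaRect(q[:,:2].astype(np.float32)))"
```

```text
slot coords [ 3.64  2.5  59.06] turn err [ 0.0031  0.0006 -0.0024] F slot [ 0.1 -0.7  0.3] w 39.9 gf 0.0 t 3.15
7462 ((11.670852661132812, -1.1767215728759766), (32.175846099853516, 73.72209167480469), 89.90007781982422)
```

View pics/w2.png

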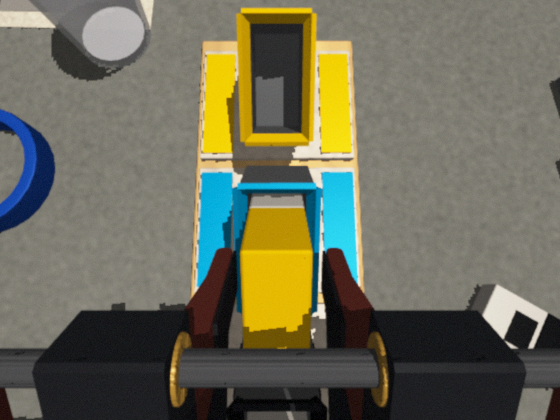

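The fingers straddle the yellow cartridge symmetrically at (275,300), clear of the rim. I'll close the grip.

Emit:
servo_tool --pt "0 0 0 0 0 0 10" --pt "0 0 0 0 0 0 10" --pt "0 0 0 0 0 0 10" --pt "0 0 0 0 0 0 10" --pt "0 0 0 0 0 0 10"

```text
t: 3.82
ee_pos: [557.0, 54.9, 91.7]
orientation: [-2.061, -1.812, -0.552]
ft_force: [-1.0, -3.2, 5.1]
width: 25.9
grasp_force: 30.0
```

```bash
python3 -c "
from h import *
where()"
```

```text
slot coords [ 3.88  2.11 58.53] turn err [ 0.0022  0.0007 -0.0027] F slot [ 0.3 -0.6  6.1] w 25.9 gf 30.0 t 3.825
```

Emit:
servo_tool --pt "0 0 0 0.003 0 -0.04 10" --pt "0 0 0 0.005 0 -0.1 10" --pt "0 0 0 0.005 0 -0.17 10" --pt "0 0 0 0.005 0 -0.25 10" --pt "0 0 0 0.005 0 -0.32 10" --pt "0 0 0 0.005 0 -0.36 10" --pt "0 0 0 0.005 0 -0.36 10"

```text
t: 4.7
ee_pos: [552.5, 19.9, 154.9]
orientation: [-2.062, -1.811, -0.553]
ft_force: [0.2, 0.4, -2.5]
width: 25.7
grasp_force: 30.0
```

```bash
python3 -c "
from h import *
where()
p,d,i=grab('wrist');save(p,'w3.png');W=cloud(d,i);np.savez('w3.npz',p=p,d=d,W=W)
delta(f+S@np.array([2.6,2.1,130])-95*np.r_[e,0],toolR(e))
f2=f-95*np.r_[e,0];F=(W-f2)@S
hsv=cv2.cvtColor(p,cv2.COLOR_RGB2HSV);y=(hsv[...,0]>20)&(hsv[...,0]<35)&(hsv[...,1]>110)
m=y&(abs(F[...,2]-48)<7)&(abs(F[...,0])<45)&(abs(F[...,1])<30)
print('yrim',m.sum(),cv2.minAreaRect(F[m][:,:2].astype(np.float32)))
C=(W-f)@S;c=(hsv[...,0]>90)&(hsv[...,0]<110)&(hsv[...,1]>110)&(abs(C[...,2]-48)<7)&(abs(C[...,0])<45)&(abs(C[...,1])<30)
print('crim',c.sum(),cv2.minAreaRect(C[c][:,:2].astype(np.float32)))
"
```

```text
slot coords [  2.83   2.05 130.89] turn err [ 0.0029  0.0007 -0.0029] F slot [ 0.9  0.2 -2.4] w 25.7 gf 30.0 t 4.7
from [552.2  20.2 154.5] turn [ 0.0013  0.0004 -0.002 ] shift [4.126e-01 3.000e-04 2.389e-01]
yrim 2633 ((0.4025115966796875, 1.8327865600585938), (42.28086471557617, 71.5093765258789), 89.99114227294922)
crim 1144 ((-14.245155334472656, 1.853902816772461), (42.08597946166992, 42.212074279785156), 89.75945281982422)
```

View pics/w3.png

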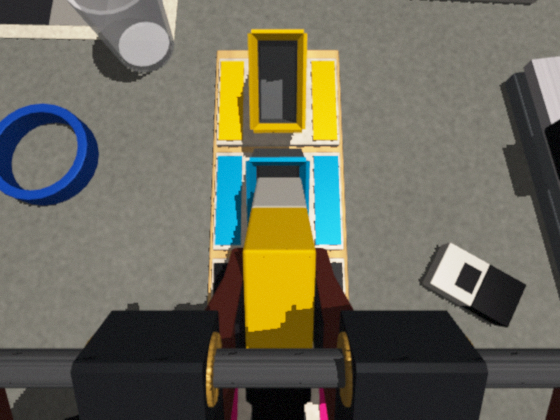

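The cartridge is held, clear of the cyan sleeve, and the yellow sleeve at (277,80) is open. I'll move across at constant height along the sleeve axis, then down to just above the mouth.

Emit:
servo_tool --pt "0 0 0 0.1 0 0 10" --pt "0 0 0 0.22 0 0 10" --pt "0 0 0 0.34 0 0 10" --pt "0 0 0 0.412 0 0 10" --pt "0.001 0 -0.002 0.412 0 0.06 10" --pt "0.001 0 -0.002 0.412 0 0.16 10" --pt "0.001 0 -0.002 0.412 0 0.24 10" --pt "0.001 0 -0.002 0.412 0 0.24 10" --pt "0.001 0 -0.002 0.412 0 0.24 10"

```text
t: 5.88
ee_pos: [564.5, 114.7, 153.5]
orientation: [-2.058, -1.814, -0.55]
ft_force: [-0.0, 0.2, -2.9]
width: 25.4
grasp_force: 30.0
```

```bash
python3 -c "
import h
from h import *
h.f=f-95*np.r_[e,0]
where()"
```

```text
slot coords [  2.98   2.04 129.37] turn err [-0.0003  0.0005 -0.0005] F slot [ 1.3 -0.  -2.6] w 25.4 gf 30.0 t 5.875
```

Emit:
servo_tool --pt "0 0 0 0.002 0 0.05 10" --pt "0 0 0 0.002 0 0.085 10" --pt "0 0 0 0.002 0 0.12 10" --pt "0 0 0 0.002 0 0.155 10" --pt "0 0 0 0.002 0 0.19 10" --pt "0 0 0 0.002 0 0.225 10"

```text
t: 6.62
ee_pos: [567.4, 137.8, 114.7]
orientation: [-2.057, -1.814, -0.551]
ft_force: [0.2, 0.6, -2.4]
width: 25.5
grasp_force: 30.0
```

```bash
python3 -c "
import h
from h import *
h.f=f-95*np.r_[e,0]
where()"
```

```text
slot coords [ 2.3  2.  84.1] turn err [0.     0.0005 0.0001] F slot [ 0.7  0.1 -2.4] w 25.5 gf 30.0 t 6.625
```

No contact forces so far, so I'll continue down.

Emit:
servo_tool --pt "0 0 0 0 0 0.03 10" --pt "0 0 0 0 0 0.06 10" --pt "0 0 0 0 0 0.085 10" --pt "0 0 0 0 0 0.105 10" --pt "0 0 0 0 0 0.117 10" --pt "0 0 0 0 0 0.12 10" --pt "0 0 0 0 0 0.12 10"

```text
t: 7.5
ee_pos: [568.9, 149.4, 94.4]
orientation: [-2.057, -1.814, -0.551]
ft_force: [-0.1, 1.1, -2.1]
width: 26.1
grasp_force: 30.0
```

```bash
python3 -c "
import h
from h import *
h.f=f-95*np.r_[e,0]
where()"
```

```text
slot coords [ 2.31  2.11 60.68] turn err [0.0003 0.0005 0.0001] F slot [ 0.1 -0.2 -2.4] w 26.1 gf 30.0 t 7.5
```

Emit:
servo_tool --pt "0 0 0 0 0 0.004 10" --pt "0 0 0 0 0 0.008 10" --pt "0 0 0 0 0 0.01 10" --pt "0 0 0 0 0 0.01 10"

```text
t: 8.0
ee_pos: [569.0, 150.4, 92.6]
orientation: [-2.057, -1.814, -0.551]
ft_force: [0.3, 0.0, -2.2]
width: 25.7
grasp_force: 30.0
```

```bash
python3 -c "
import h
from h import *
h.f=f-95*np.r_[e,0]
where()"
```

```text
slot coords [ 2.32  2.01 58.64] turn err [0.0001 0.0005 0.0001] F slot [ 1.1  0.3 -2. ] w 25.7 gf 30.0 t 8.0
```

Emit:
servo_tool --pt "0 0 0 0 0 0.003 10" --pt "0 0 0 0 0 0.005 10" --pt "0 0 0 0 0 0.005 10"

```text
t: 8.38
ee_pos: [569.0, 150.6, 92.6]
orientation: [-2.057, -1.815, -0.551]
ft_force: [-3.9, -5.1, 8.6]
width: 25.9
grasp_force: 30.0
```

```bash
python3 -c "
import h
from h import *
h.f=f-95*np.r_[e,0]
where()"
```

```text
slot coords [ 2.2   2.08 58.5 ] turn err [0.0003 0.0002 0.0005] F slot [ 0.5 -3.2 10.2] w 25.9 gf 30.0 t 8.375
```

The cartridge is on the floor of the sleeve with about 10 N. I'll release and back out.

Emit:
servo_tool --pt "0 0 0 0 0 0 50" --pt "0 0 0 0 0 0 50" --pt "0 0 0 0 0 0 50" --pt "0 0 0 0 0 -0.1 60" --pt "0 0 0 0 0 -0.3 87" --pt "0 0 0 0 0 -0.5 87" --pt "0 0 0 0 0 -0.7 87" --pt "0 0 0 0 0 -0.7 87"

```text
t: 9.38
ee_pos: [562.1, 79.7, 216.6]
orientation: [-2.061, -1.817, -0.557]
ft_force: [-0.2, -0.5, -0.2]
width: 86.9
grasp_force: 0.0
```

```bash
python3 -c "
import h
from h import *
p,d,i=grab('wrist');save(p,'w4.png');W=cloud(d,i)
f2=f-95*np.r_[e,0];F=(W-f2)@S
hsv=cv2.cvtColor(p,cv2.COLOR_RGB2HSV);y=(hsv[...,0]>20)&(hsv[...,0]<35)&(hsv[...,1]>110)
m=y&(abs(F[...,2]-98)<6)&(abs(F[...,0])<45)&(abs(F[...,1])<30)
print('ytop',m.sum(),cv2.minAreaRect(F[m][:,:2].astype(np.float32)),np.median(F[m][:,2]))
# cyan grasp: tool vertical, y across narrow side
l=np.deg2rad(18.9);a=np.array([np.cos(l),np.sin(l),0])  # long axis
for s in(1,-1):
    x=s*a;z=np.array([0,0,-1.]);Rt=np.stack([x,np.cross(z,x),z],1);print(s);delta((475,-350,220),Rt)
print(ctrl.get_obs()['qpos'])
"
```

```text
ytop 2591 ((5.585845947265625, 2.193540573120117), (56.743186950683594, 25.879606246948242), 0.596534013748169) 98.87840576992996
1
from [561.   80.5 214.8] turn [-0.1919 -0.3127  0.7257] shift [-1.884  -0.1544 -1.116 ]
-1
from [561.   80.5 214.8] turn [ 0.3534 -0.2168 -1.3152] shift [-1.884  -0.1544 -1.116 ]
[-0.1555713   0.37217921  1.84472334  0.62033057  1.03247563 -0.38433157]
```

```bash
cat > chk.py <<'E'
import sys
from h import *
def chk(ft,lo,hi,F0=None):
    p,d,i=grab('wrist');W=cloud(d,i);F=(W-ft)@S
    hsv=cv2.cvtColor(p,cv2.COLOR_RGB2HSV);y=(hsv[...,0]>lo)&(hsv[...,0]<hi)&(hsv[...,1]>110)&(d>0)
    m=y&(abs(F[...,2]-98)<4)&(abs(F[...,0])<45)&(abs(F[...,1])<30)
    m=cv2.erode(m.astype(np.uint8),np.ones((3,3)))>0
    q=F[m];A=np.c_[q[:,:2],np.ones(len(q))];c=np.linalg.lstsq(A,q[:,2],rcond=None)[0]
    print('top',m.sum(),cv2.minAreaRect(q[:,:2].astype(np.float32)),'normal',(-c[:2]).round(4),'z',q[:,2].mean().round(2),'rms',np.std(q[:,2]-A@c).round(2))
    n=y&(abs(F[...,2]-48)<5)&(abs(F[...,0])<42)&(abs(F[...,1])<26)
    print('rim',n.sum(),cv2.minAreaRect(F[n][:,:2].astype(np.float32)))
    return p
E
python3 -c "
from chk import *
p=chk(f-95*np.r_[e,0],20,35);save(p,'w5.png')"
```

```text
top 2262 ((4.979581832885742, 2.1275634765625), (54.98427200317383, 24.280094146728516), 0.7078032493591309) normal [ 0.0631 -0.0018] z 98.98 rms 0.74
rim 1314 ((0.5696640014648438, 1.8001022338867188), (72.51041412353516, 42.19519805908203), 0.01711610145866871)
```

View pics/w5.png

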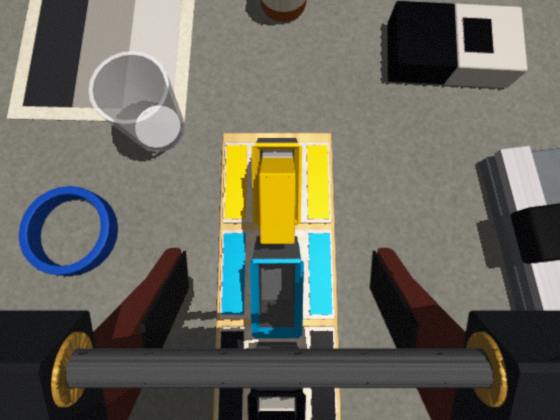

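```bash
python3 -c "
from h import *
for fn,ft,lo,hi in(('w1.npz',f,20,35),):
    z=np.load(fn);p,d,W=z['p'],z['d'],z['W'];F=(W-ft)@S
    hsv=cv2.cvtColor(p,cv2.COLOR_RGB2HSV);y=(hsv[...,0]>lo)&(hsv[...,0]<hi)&(hsv[...,1]>110)
    m=y&(abs(F[...,2]-98)<4)&(abs(F[...,0])<45)&(abs(F[...,1])<30)
    m=cv2.erode(m.astype(np.uint8),np.ones((3,3)))>0
    q=F[m];A=np.c_[q[:,:2],np.ones(len(q))];c=np.linalg.lstsq(A,q[:,2],rcond=None)[0]
    print(m.sum(),cv2.minAreaRect(q[:,:2].astype(np.float32)),-c[:2],q[:,2].mean(),np.std(q[:,2]-A@c))
# magenta top in first top view also, slot frame
z=np.load('top0.npz');p,W=z['p'],z['W'];F=(W-(f+190*np.r_[e,0]))@S
hsv=cv2.cvtColor(p,cv2.COLOR_RGB2HSV);y=(hsv[...,0]>150)&(hsv[...,0]<172)&(hsv[...,1]>110)&(abs(F[...,2]-98)<4)&(abs(F[...,0])<45)&(abs(F[...,1])<30)
q=F[y];A=np.c_[q[:,:2],np.ones(len(q))];print(y.sum(),q.mean(0),-np.linalg.lstsq(A,q[:,2],rcond=None)[0][:2])
"
```

```text
2479 ((3.079814910888672, 1.883540153503418), (54.615745544433594, 24.273235321044922), 0.10995974391698837) [ 0.03275718 -0.00293729] 98.17212331901935 0.6609292074294068
295 [ 0.83532933 -0.11694659 97.7766739 ] [ 0.02062807 -0.01125687]
```

The yellow cartridge stands seated in the yellow sleeve at (277,190). Its tilt of about 0.06 is bounded by the sleeve slack to 0.073 or less. The cyan sleeve at (275,300) is now empty. Next is the cyan cartridge.

Emit:
servo_tool --pt "-0.02 -0.04 0.09 -0.24 -0.02 -0.2 87" --pt "-0.05 -0.08 0.18 -0.48 -0.04 -0.35 87" --pt "-0.07 -0.12 0.27 -0.72 -0.06 -0.46 87" --pt "-0.1 -0.16 0.36 -0.95 -0.08 -0.56 87" --pt "-0.1 -0.16 0.36 -0.95 -0.08 -0.56 87"

```text
t: 10.1
ee_pos: [515.8, -136.2, 213.9]
orientation: [-2.673, -1.257, -0.299]
ft_force: [-0.2, 1.0, -0.8]
width: 87.0
grasp_force: 0.0
```

```bash
cat >> h.py <<'E'
def vert(deg):
    l=np.deg2rad(deg);x=np.array([np.cos(l),np.sin(l),0]);z=np.array([0,0,-1.]);return np.stack([x,np.cross(z,x),z],1)
E
python3 -c "
from h import *
delta((475,-350,200),vert(18.9))"
```

```text
from [ 515.8 -136.2  213.9] turn [-0.0929 -0.1531  0.3638] shift [-0.935   0.5201 -0.2107]
```

Emit:
servo_tool --pt "-0.02 -0.04 0.09 -0.24 0.13 -0.05 87" --pt "-0.05 -0.08 0.18 -0.48 0.26 -0.1 87" --pt "-0.07 -0.12 0.27 -0.72 0.39 -0.16 87" --pt "-0.093 -0.153 0.364 -0.935 0.52 -0.21 87" --pt "-0.093 -0.153 0.364 -0.935 0.52 -0.21 87" --pt "-0.093 -0.153 0.364 -0.935 0.52 -0.21 87" --pt "-0.093 -0.153 0.364 -0.935 0.52 -0.21 87"

```text
t: 10.98
ee_pos: [476.7, -347.5, 200.8]
orientation: [-3.097, -0.523, -0.003]
ft_force: [-0.8, -0.8, -0.5]
width: 86.8
grasp_force: 0.0
```

```bash
python3 -c "
from h import *
p,d,i=grab('wrist');save(p,'w6.png');W=cloud(d,i)
hsv=cv2.cvtColor(p,cv2.COLOR_RGB2HSV)
m=(hsv[...,0]>90)&(hsv[...,0]<112)&(hsv[...,1]>110)&(abs(W[...,2]-98)<4)
m=cv2.erode(m.astype(np.uint8),np.ones((3,3)))>0
q=W[m];r=cv2.minAreaRect(q[:,:2].astype(np.float32));print(m.sum(),r,q[:,2].mean())
delta((r[0][0],r[0][1],59),vert(18.9))"
```

```text
2279 ((476.28326416015625, -349.8484802246094), (54.64043045043945, 24.415416717529297), 18.502662658691406) 97.35385139783044
from [ 476.7 -347.7  201. ] turn [ 0.0002 -0.0016  0.0028] shift [-0.0074  0.0091  0.7097]
```

View pics/w6.png

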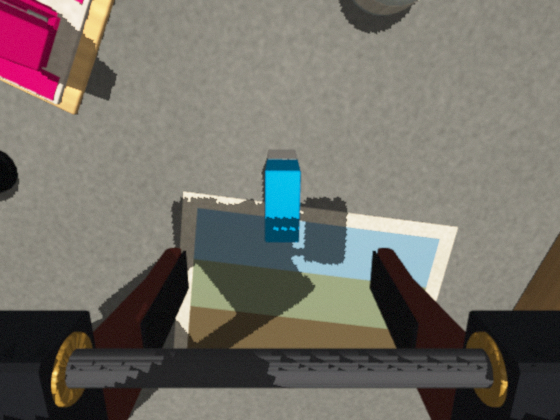

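The cyan cartridge is centred between the open fingers at (282,195), aligned and standing upright (top at z≈97.4, expected 98). I'll descend and grip.

Emit:
servo_tool --pt "0 -0.002 0.007 -0.007 0.009 0.2 87" --pt "0 -0.002 0.007 -0.007 0.009 0.4 70" --pt "0 -0.002 0.007 -0.007 0.009 0.55 60" --pt "0 -0.002 0.007 -0.007 0.009 0.66 50" --pt "0 -0.002 0.007 -0.007 0.009 0.71 40" --pt "0 -0.002 0.007 -0.007 0.009 0.71 40" --pt "0 -0.002 0.007 -0.007 0.009 0.71 10" --pt "0 -0.002 0.007 -0.007 0.009 0.71 10" --pt "0 -0.002 0.007 -0.007 0.009 0.71 10" --pt "0 -0.002 0.007 -0.007 0.009 0.71 10"

```text
t: 12.28
ee_pos: [476.8, -351.7, 60.1]
orientation: [3.099, 0.502, 0.001]
ft_force: [-0.1, 1.3, 7.6]
width: 25.9
grasp_force: 30.0
```

```bash
python3 -c "
from h import *
o=ctrl.get_obs();print(o['ee_pos'],o['width'],o['grasp_force'],o['ft_force'])"
```

```text
[ 476.75642247 -351.70153715   60.12611159] 25.88804758622316 30.000993311405182 [-0.13390147  1.29348868  7.55393387]
```

```bash
python3 -c "
from h import *
delta(f+S@np.array([0,2,260]),toolR(e)); delta((500,-230,300),toolR(e))"
```

```text
from [ 476.8 -351.7   60.1] turn [ 0.1976  0.3119 -0.7312] shift [ 0.812  -1.3608 -1.0432]
from [ 476.8 -351.7   60.1] turn [ 0.1976  0.3119 -0.7312] shift [ 0.3027 -0.5378 -1.2006]
```

Emit:
servo_tool --pt "0 0 0 0 0 -0.1 10" --pt "0 0 0 0 0 -0.3 10" --pt "0 0 0 0 0 -0.5 10" --pt "0.025 0.04 -0.09 0.05 -0.08 -0.7 10" --pt "0.05 0.08 -0.18 0.1 -0.17 -0.85 10" --pt "0.075 0.12 -0.27 0.15 -0.26 -1 10" --pt "0.1 0.156 -0.366 0.2 -0.35 -1 10" --pt "0.1 0.156 -0.366 0.2 -0.35 -1 10"

```text
t: 13.28
ee_pos: [491.8, -271.9, 259.8]
orientation: [-2.669, -1.245, -0.301]
ft_force: [-0.4, -0.2, -1.8]
width: 25.7
grasp_force: 30.0
```

```bash
python3 -c "
from h import *
o=ctrl.get_obs();print(o['ee_pos'],o['width'],o['grasp_force'])
delta(f+S@np.array([0,2,260]),toolR(e)); delta((510,-180,310),toolR(e))"
```

```text
[ 491.76848997 -271.93956012  259.84872126] 25.70561418876819 29.99891996383667
from [ 491.8 -271.9  259.8] turn [ 0.0971  0.1556 -0.3663] shift [ 1.0218 -0.5277  0.2725]
from [ 491.8 -271.9  259.8] turn [ 0.0971  0.1556 -0.3663] shift [ 0.4592 -0.2401 -0.1182]
```

Emit:
servo_tool --pt "0.025 0.04 -0.09 0.22 -0.12 -0.06 10" --pt "0.05 0.08 -0.18 0.46 -0.24 -0.12 10" --pt "0.075 0.12 -0.27 0.65 -0.34 -0.08 10" --pt "0.097 0.156 -0.366 0.85 -0.44 0.05 10" --pt "0.097 0.156 -0.366 1 -0.52 0.18 10" --pt "0.097 0.156 -0.366 1 -0.52 0.2 10" --pt "0.097 0.156 -0.366 1 -0.52 0.2 10"

```text
t: 14.15
ee_pos: [541.5, -50.0, 280.0]
orientation: [-2.057, -1.813, -0.55]
ft_force: [0.1, -0.3, -1.3]
width: 25.8
grasp_force: 30.0
```

```bash
python3 -c "
from h import *
where()
delta(f+S@np.array([0,2,160]),toolR(e))"
```

```text
slot coords [ 1.540e+00 -1.200e-01  2.746e+02] turn err [-0.0007 -0.0001 -0.0011] F slot [ 0.9  0.1 -1. ] w 25.8 gf 30.0 t 14.15
from [541.5 -50.  280. ] turn [-0.0005 -0.0001 -0.0007] shift [0.0076 0.011  0.573 ]
```

Emit:
servo_tool --pt "0 0 0 0.0075 0.011 0.15 10" --pt "0 0 0 0.0075 0.011 0.35 10" --pt "0 0 0 0.0075 0.011 0.5 10" --pt "0 0 0 0.0075 0.011 0.573 10" --pt "0 0 0 0.0075 0.011 0.573 10" --pt "0 0 0 0.0075 0.011 0.573 10"

```text
t: 14.9
ee_pos: [552.1, 7.5, 182.9]
orientation: [-2.057, -1.814, -0.554]
ft_force: [0.3, 0.1, -2.4]
width: 25.7
grasp_force: 30.0
```

```bash
python3 -c "
from h import *
where()
p,d,i=grab('wrist');W=cloud(d,i);save(p,'w7.png');F=(W-f)@S
hsv=cv2.cvtColor(p,cv2.COLOR_RGB2HSV);y=(hsv[...,0]>90)&(hsv[...,0]<112)&(hsv[...,1]>110)&(d>0)
for n,z,w in(('rim',48,6),('top',98+160-60,8)):
    m=y&(abs(F[...,2]-z)<w)&(abs(F[...,0])<42)&(abs(F[...,1])<26);q=F[m]
    if len(q): print(n,len(q),cv2.minAreaRect(q[:,:2].astype(np.float32)),q.min(0),q.max(0))
"
```

```text
slot coords [ -0.48   3.16 161.23] turn err [ 0.0019 -0.0009  0.0005] F slot [ 1.1  0.2 -2.2] w 25.7 gf 30.0 t 14.9
rim 993 ((-11.57537841796875, 1.8466434478759766), (47.690208435058594, 42.160282135009766), 0.39927878975868225) [-35.40513795 -19.21687671  42.07870846] [12.40878416 22.92271782 51.01120575]
top 7452 ((-6.504966735839844, 4.07541561126709), (26.944746017456055, 43.409671783447266), 89.96839904785156) [-28.21033645  -9.40446495 190.0196688 ] [ 15.20561597  17.54933786 203.51330982]
```

View pics/w7.png

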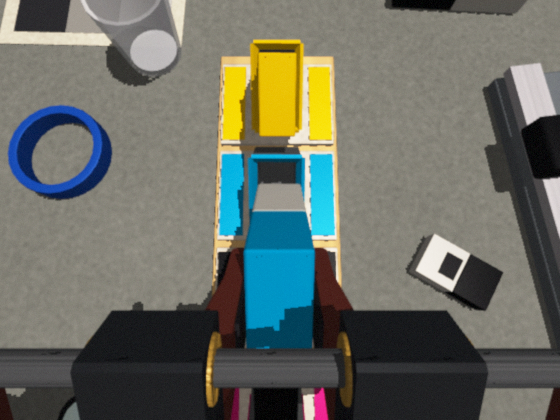

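The cyan cartridge is held over the empty cyan sleeve at (277,195). The offset is about 1.2 mm in y and 0.5 mm in x; I'll correct it on the way down.

Emit:
servo_tool --pt "0.001 0 0 -0.002 -0.006 0.08 10" --pt "0.001 0 0 -0.002 -0.006 0.16 10" --pt "0.001 0 0 -0.002 -0.006 0.2 10" --pt "0.001 0 0 -0.002 -0.006 0.2 10"

```text
t: 15.45
ee_pos: [552.0, 28.8, 146.0]
orientation: [-2.053, -1.813, -0.549]
ft_force: [-0.3, -0.6, -1.9]
width: 26.1
grasp_force: 30.0
```

```bash
python3 -c "
from h import *
where()"
```

```text
slot coords [ -0.33   0.36 118.79] turn err [-0.0037 -0.0016  0.0002] F slot [ 1.5 -0.3 -1.4] w 26.1 gf 30.0 t 15.45
```

Emit:
servo_tool --pt "0 0 0 0 0 0 10" --pt "0 0 0 0 0 0 10"

```text
t: 15.7
ee_pos: [552.8, 28.0, 147.3]
orientation: [-2.055, -1.814, -0.552]
ft_force: [-0.7, 0.2, -1.9]
width: 26.2
grasp_force: 30.0
```

```bash
python3 -c "
from h import *
where()"
```

```text
slot coords [ -0.34   1.31 120.23] turn err [-0.001  -0.0013  0.0006] F slot [ 0.8 -0.8 -1.7] w 26.2 gf 30.0 t 15.7
```

Emit:
servo_tool --pt "0 0 0 -0.003 0.0035 0.02 10" --pt "0 0 0 -0.003 0.0035 0.05 10" --pt "0 0 0 -0.003 0.0035 0.08 10" --pt "0 0 0 -0.003 0.0035 0.1 10" --pt "0 0 0 -0.003 0.0035 0.11 10" --pt "0 0 0 -0.003 0.0035 0.11 10"

```text
t: 16.45
ee_pos: [554.5, 38.6, 127.5]
orientation: [-2.055, -1.814, -0.551]
ft_force: [-0.3, 0.6, -1.0]
width: 25.9
grasp_force: 30.0
```

```bash
python3 -c "
from h import *
where()"
```

```text
slot coords [ 0.27  1.6  97.71] turn err [-0.0019 -0.0014  0.0004] F slot [-0.  -0.4 -1.1] w 25.9 gf 30.0 t 16.45
```

Inside the mouth with no side load. Continuing.

Emit:
servo_tool --pt "-0.001 -0.001 0 0 0.0015 0.03 10" --pt "-0.001 -0.001 0 0 0.0015 0.06 10" --pt "-0.001 -0.001 0 0 0.0015 0.09 10" --pt "-0.001 -0.001 0 0 0.0015 0.12 10" --pt "-0.001 -0.001 0 0 0.0015 0.145 10" --pt "-0.001 -0.001 0 0 0.0015 0.165 10" --pt "-0.001 -0.001 0 0 0.0015 0.175 10" --pt "-0.001 -0.001 0 0 0.0015 0.175 10"

```text
t: 17.45
ee_pos: [556.9, 55.9, 97.3]
orientation: [-2.057, -1.815, -0.551]
ft_force: [0.2, 0.2, -2.4]
width: 26.1
grasp_force: 30.0
```

```bash
python3 -c "
from h import *
where()"
```

```text
slot coords [ 0.24  1.89 62.8 ] turn err [-0.0002  0.0002  0.0003] F slot [ 1.   0.2 -2.1] w 26.1 gf 30.0 t 17.45
```

Emit:
servo_tool --pt "0 0 0 0 0 0.005 10" --pt "0 0 0 0 0 0.01 10" --pt "0 0 0 0 0 0.013 10" --pt "0 0 0 0 0 0.013 10"

```text
t: 17.95
ee_pos: [557.1, 57.2, 95.1]
orientation: [-2.057, -1.815, -0.551]
ft_force: [-0.1, -0.7, -2.4]
width: 25.6
grasp_force: 30.0
```

Emit:
servo_tool --pt "0 0 0 0 0 0.002 10" --pt "0 0 0 0 0 0.004 10" --pt "0 0 0 0 0 0.004 10"

```text
t: 18.32
ee_pos: [557.2, 57.3, 94.9]
orientation: [-2.057, -1.815, -0.551]
ft_force: [-2.2, -4.7, 4.8]
width: 25.7
grasp_force: 30.0
```

```bash
python3 -c "
from h import *
where()"
```

```text
slot coords [ 0.24  1.97 60.07] turn err [0.0001 0.0001 0.0007] F slot [ 1.9 -1.6  6.6] w 25.7 gf 30.0 t 18.325
```

Floor contact came at 60.1, as predicted. I'll release and back out.

Emit:
servo_tool --pt "0 0 0 0 0 0 50" --pt "0 0 0 0 0 0 50" --pt "0 0 0 0 0 0 50" --pt "0 0 0 0 0 -0.1 60" --pt "0 0 0 0 0 -0.3 87" --pt "0 0 0 0 0 -0.5 87" --pt "0 0 0 0 0 -0.7 87" --pt "0 0 0 0 0 -0.7 87" --pt "0 0 0 0 0 -0.7 87" --pt "0 0 0 0 0 -0.7 87"

```text
t: 19.58
ee_pos: [547.6, -11.3, 214.7]
orientation: [-2.056, -1.814, -0.549]
ft_force: [0.0, -0.2, -0.1]
width: 87.0
grasp_force: 0.0
```

```bash
python3 -c "
from chk import *
chk(f-95*np.r_[e,0],20,35);p=chk(f,90,112);save(p,'w8.png');where()"
```

```text
top 2086 ((5.734916687011719, 2.1841039657592773), (53.54281997680664, 24.13907241821289), 0.2204967588186264) normal [0.0696 0.0024] z 98.84 rms 0.71
rim 1307 ((0.6760978698730469, 1.7894611358642578), (71.83648681640625, 42.288143157958984), 0.10032132267951965)
top 2300 ((1.7307167053222656, 2.255216598510742), (24.461944580078125, 54.28485107421875), 89.83857727050781) normal [ 0.0046 -0.0047] z 97.41 rms 0.66
rim 1271 ((0.01924896240234375, 1.862466812133789), (71.23662567138672, 41.88610076904297), 0.5076596140861511)
slot coords [  0.24   1.24 198.38] turn err [-0.0023 -0.0002 -0.0001] F slot [-0.2  0.3 -0.1] w 86.9 gf 0.0 t 19.675
```

View pics/w8.png

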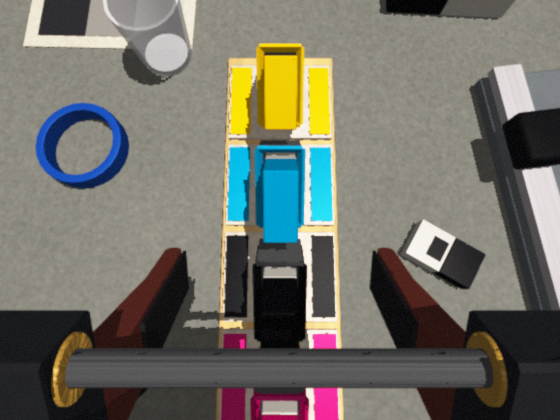

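The cyan cartridge at (281,190) sits flush in the cyan sleeve. Yellow at (281,85) is home within the sleeve slack, and black and magenta are undisturbed. Handing in.

```bash
python3 -c "
from workcell import ctrl
print(ctrl.close_job())"
```

```text
the job is handed in; nothing more can be done
None
```

I moved the yellow cartridge to the yellow holder, then put the cyan one in the cyan holder, and handed the job in at about 20 s of the 72 s; no verdict came back. Cyan sits straight, but yellow leans about 0.07 rad against the 0.08 limit; the sleeve's slack should hold it to about 0.073.

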